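# Close the welding electrodes by hand to check the dressed tips

### The arm

A 7-joint arm with a two-finger parallel gripper is mounted at the origin on a cart in front of the work surface, level with it; the furniture and walls round the work are solid. World frame = base frame: x ahead of the robot, y to its left, z up, the work surface at z = 0. Lengths are in m, angles in rad, forces in N, time in s.
With the tool pointing down it reaches from about 0.425 to 0.875 m from the base axis. Payload 4.7 kg.
Tool frame: the origin (TCP) lies midway between the tips of the shut fingers; the grasp point (between the pads) lies 19 mm behind it; z points along the fingers, y is the direction in which the jaws open and shut (so a half turn about z gives the same grasp; the last joint's range is limited). The gripper opens to 87 mm and grips with 3 to 60 N. Pads are 19 mm wide; open, the fingers measure 117 mm over their backs; the gripper's body (75 mm by 190 mm) begins 51 mm behind the grasp point.
Start: joints at [-1.263, 0.321, -0.07, 1.45, 0.023, 1.371, -0.057], TCP at [0.188, 0.622, 0.223] pointing down, gripper open.
Joint ranges: [-2.86, 2.86], [-0.3, 2.09], [-1.38, 1.24], [0.06, 2.45], [-1.56, 4.7], [0.09, 2.05], [-2.69, 2.69]. Speed limits (rad/s): [2.57, 2.57, 3.14, 3.14, 3.14, 3.14, 3.14].

### API

Orientations are given as a rotation vector (axis times angle).
In Python, from bench import monitor, eyes, order gives the robot as it stands. The module is installed in compiled form; this text tells all that it offers.
- The arm moves only by the shell command python3 -m pendant 'ROWS' [FORCE]. ROWS is JSON, a list of rows, each a list of 3 entries, a list of its own where there are three numbers: the turn, a rotation vector about the tool's x, y, z in degrees, then the shift along the tool's x, y, z in m, then the gripper command: -1 is fully open, 1 is shut, values between are in proportion. In form: [[[rx, ry, rz], [tx, ty, tz], hand], ...]. A call has 1 to 8 rows; each row shifts and turns the commanded pose from where the row before left it, along the tool's axes as they then stand; what a row does not reach is not made up. A row lasts 1/8 s, in which the tool goes at most 62.5 mm and 10.7 degrees, less where a joint would pass 70% of its speed; a pose out of reach is approached as far as the arm can. A call is refused whole if a number of a shift passes 0.0625 or a number of a turn 10.7, either way. A call with a gripper value outside its range is refused whole. The fingers move at their own pace and stop on an object; FORCE is the grip in N (left out, the last holds). Time passes only in rows, so rows that do not move let the fingers close. It gives the time, the measured TCP pose, the force and the opening at its end, in the units of the state.
- monitor.get_state(): the state, without advancing time (a new reading comes with each control period).
- eyes.get_image(name): name is "scene" or "top"; returns a dict with "color" (480x640x3 uint8, red, green, blue), "range_z" (480x640 float32, m along the optical axis (not along the pixel's ray), 0 where there is no reading), "fx", "fy", "cx", "cy" (pixels), "k1" (the pictures are not rectified: a ray, as slopes to the right and down, at radius r is drawn at 1 + k1 r^2 times it, then the intrinsics apply), "world_to_cam" (4x4, takes a point from world to camera coordinates). Camera axes: x right, y up, looking along -z (the intrinsics and any distortion apply to the point x, -y, -z); pixel columns grow to the right and rows downward; lengths in m; the calibration is good to about 2 mm. A picture is of the moment at which its call begins.
- order.close_job(): hands the job in, once; it reports no verdict.
The state is a dict: "time": time; "joint_positions": joint angles; "qd": joint speeds; "joint_torque": joint torques, N m; "position": TCP position; "tool_rot": TCP orientation; "ft_force": force on the tool from outside, world axes, zero at the start; "torque": the same for the moment, N m; "grip_width": opening from 0.0 (shut) to 1.0 (fully open).
Only numpy, scipy, OpenCV 4.12 (cv2) and the standard library are available. Lean on these libraries where they do the work, as an engineer would, in place of code of your own. Each camera call takes 0.05 s, during which the arm holds its last target.

### The job

The electrodes of this welder have just been dressed and its air is off, so check how they meet: with the fingertips, press lightly on the top end of the upper electrode's threaded shank, pushing the ram straight down until the two copper electrodes meet, then take the hand away. Do not grip anything, do not lean on the ram, and leave the spare tips, the gauge block and the terminal on the green mat as they are.

Things in the scene. Friction and masses are not known exactly. Their poses are not given: they have to be found in the camera images.
- weld_head_a: Spot-welding head: pale grey frame on a green mat (225 x 184 x 3 mm), fixed. Origin: centre of the mat's underside; z up, -x is the front, where the electrodes stand out. In this frame the grey frame fills x > -0.01 to z = 0.18; above it rods, a plate and the air cylinder stand at x > 0 to z = 0.39. Keep the hand in front: lean it 20 to 40 degrees back to the robot, fingers down and forward.
- shank_top (a point): Centre of the top end of the upper electrode's threaded shank, the spot to press: an upright grey stud 9 mm across that stands 44 mm out of the copper electrode holder, with a pale ring nut (30 mm across) 24 mm below the top. Moves with the ram; axes as the head's. Free above and in front; the head's upper plate overhangs 54 mm farther back, 0.11 m higher.
- weld_head_a_ram (a joint): Downward travel of the ram with the upper electrode, m: 0 is fully open, 0.010 is closed, the electrodes touching (hard stop). Without air it has no spring: it stays where it is left, and a push of 3 to 6 N moves it down. It starts between 0 and 0.002.
- spare_tip_1: Spare copper electrode tip, 16 mm across, 38 mm tall, standing loose at the left edge of the mat, in front. Origin: centre of its underside, z up. Leave alone.
- spare_tip_2: A second one like it, a little farther back on the left of the mat. Leave alone.
- gauge_block: Grey steel gauge block, 22 x 52 x 14 mm, lying loose on the left front of the mat. Origin: centre of its underside. Leave alone.
- terminal_lead_1: Small copper terminal with a short red lead, 17 x 53 x 9 mm, lying loose on the front of the mat below the electrodes. Origin: centre of its underside. Leave alone.

How it is judged:
By the outcome, as a careful person would: the job done as asked, in the order asked, and still so for the second after the job is handed in, with the robot touching nothing.
It also fails if it takes over 32 s, if anything falls off the work surface, if the arm or the gripper's body presses on something with over 40 N, if the wrist force passes 120 N, or if a joint passes its speed limit or range.

## Working session

There is one attempt and no reset: what is moved stays moved. The work goes in short steps, Python scripts to look and compute and a shell command to move; the robot and the scene stay as the last step left them, time stands still between calls to the robot, and variables do not carry over. Pictures are saved under pics/ and viewed, and the job is handed in when it is done.

```bash
mkdir -p pics; cat > h.py <<'E'
import numpy as np, cv2
from bench import monitor, eyes
def save(n,f):
    d=eyes.get_image(n); cv2.imwrite(f'pics/{f}.png',d['color'][:,:,::-1]); np.savez(f'pics/{f}.npz',**d); return d
def pt(d,u,v,z=None):
    # world point of pixel; z=depth
    fx,fy,cx,cy,k=[float(d[a]) for a in('fx','fy','cx','cy','k1')]
    s=cv2.undistortPoints(np.array([[[u,v]]],float),np.array([[fx,0,cx],[0,fy,cy],[0,0,1]]),np.array([k,0,0,0.]))[0,0]
    if z is None: z=float(d['range_z'][int(round(v)),int(round(u))])
    c=np.array([s[0]*z,-s[1]*z,-z,1]); return (np.linalg.inv(d['world_to_cam'])@c)[:3]
def proj(d,p):
    fx,fy,cx,cy,k=[float(d[a]) for a in('fx','fy','cx','cy','k1')]
    c=d['world_to_cam']@np.r_[p,1]; s=np.array([c[0],-c[1]])/-c[2]; s=s*(1+k*s@s)
    return fx*s[0]+cx,fy*s[1]+cy
E
python3 - <<'E'
from h import *
for n in('scene','top'):
    d=save(n,n+'0'); print(d['fx'],d['k1'],np.linalg.inv(d['world_to_cam']).round(3))
print(monitor.get_state())
E
```

```text
520.8308157915985 0.017200851793352293 [[-0.914  0.273 -0.3    0.316]
 [-0.405 -0.599  0.691  0.625]
 [ 0.009  0.753  0.658  0.698]
 [ 0.     0.     0.     1.   ]]
455.4696619245473 -0.020308171213517072 [[ 0.025  0.988 -0.155  0.446]
 [-1.     0.023 -0.019  0.046]
 [-0.016  0.156  0.988  0.996]
 [ 0.     0.     0.     1.   ]]
{'time': 0.1, 'joint_positions': array([-1.26289094,  0.3217545 , -0.0701059 ,  1.45151282,  0.02263152,
        1.3707899 , -0.05689474]), 'qd': array([-1.51012788e-05, -5.34599993e-04, -1.02534933e-03, -1.48975783e-03,
        7.86042699e-05, -9.90706096e-04, -2.77281940e-04]), 'joint_torque': array([ 4.16679604e-04, -4.92568946e+01, -4.05507199e-01, -3.13400745e+01,
       -6.42663846e-02,  3.94344761e-02,  5.65036282e-05]), 'position': array([0.18814466, 0.62168014, 0.22158757]), 'tool_rot': array([-4.59739815e-01, -3.10763754e+00,  2.62662380e-03]), 'ft_force': array([-0.20519393,  0.10437684, -0.26529824]), 'torque': array([0.02211841, 0.01145437, 0.01084881]), 'grip_width': 1.002608080548974}
```

View pics/scene0.png

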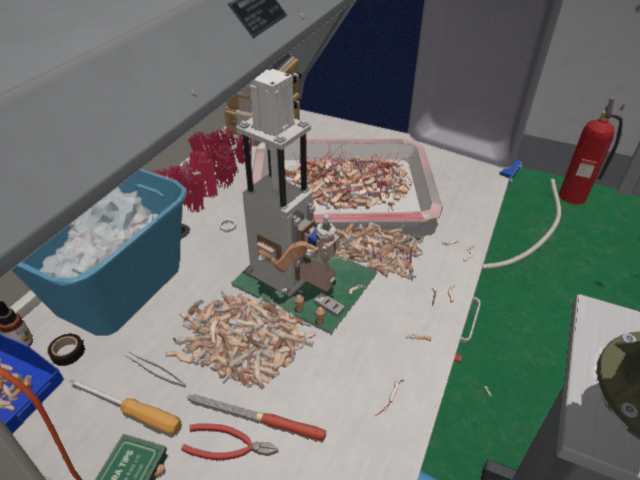

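View pics/top0.png

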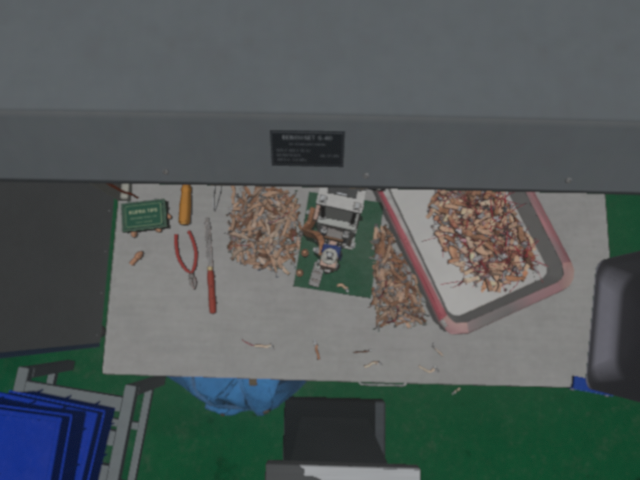

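```bash
python3 - <<'E'
from h import *
s=np.load('pics/scene0.npz');t=np.load('pics/top0.npz')
def crop(d,f,x0,y0,w,h,k):
    c=d['color'][y0:y0+h,x0:x0+w,::-1]; cv2.imwrite(f'pics/{f}.png',cv2.resize(c,None,fx=k,fy=k,interpolation=cv2.INTER_CUBIC))
crop(s,'sc_crop',225,180,160,120,5); crop(t,'tp_crop',280,180,110,120,5)
print(proj(t,[.188,.622,.22]),proj(t,[0,0,0]))
hsv=cv2.cvtColor(t['color'],cv2.COLOR_RGB2HSV)
for (u,v) in [(329,256),(330,248),(330,262),(295,288),(371,297),(300,192)]: print(u,v,pt(t,u,v).round(4))
for (u,v) in [(324,222),(325,235),(233,282),(376,268),(330,330)]: print(u,v,pt(s,u,v).round(4))
# hood underside
for (u,v) in [(300,100),(300,180),(500,180)]: print('hood',pt(t,u,v).round(3))
E
```

```text
(np.float64(-30.21211868542059), np.float64(468.6959903696133)) (np.float64(340.82449251952136), np.float64(543.4105524925619))
329 256 [0.5603 0.0382 0.1867]
330 248 [0.5788 0.0364 0.1613]
330 262 [0.5526 0.0359 0.1619]
295 288 [5.142e-01 1.092e-01 3.000e-04]
371 297 [ 0.4985 -0.0564  0.0031]
300 192 [7.31e-01 1.05e-01 2.00e-04]
324 222 [0.5639 0.0441 0.1747]
325 235 [0.5582 0.0524 0.1563]
233 282 [0.7269 0.0821 0.0047]
376 268 [ 0.4989 -0.0558  0.0099]
330 330 [0.5215 0.1104 0.0043]
hood [0.685 0.077 0.527]
hood [0.614 0.078 0.461]
hood [ 0.618 -0.163  0.466]
```

```bash
ls pics
```

```text
sc_crop.png
scene0.npz
scene0.png
top0.npz
top0.png
tp_crop.png
```

View pics/sc_crop.png

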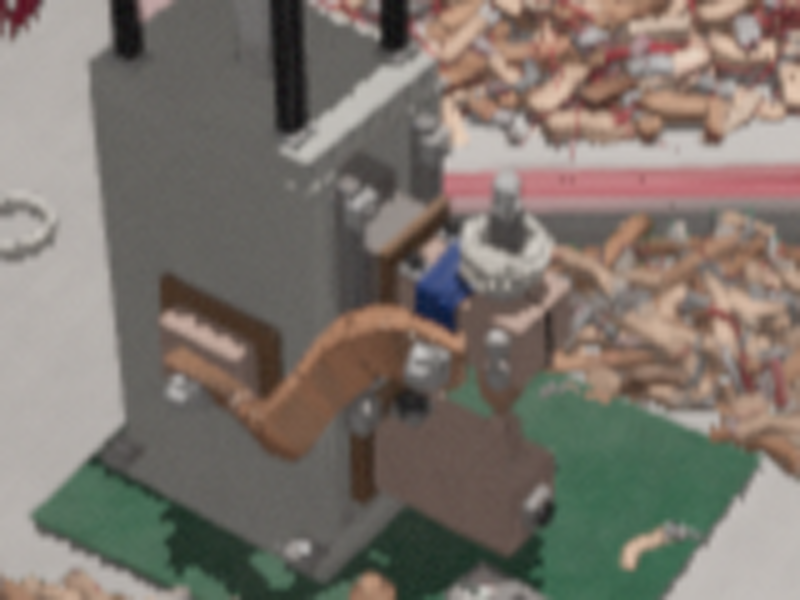

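View pics/tp_crop.png

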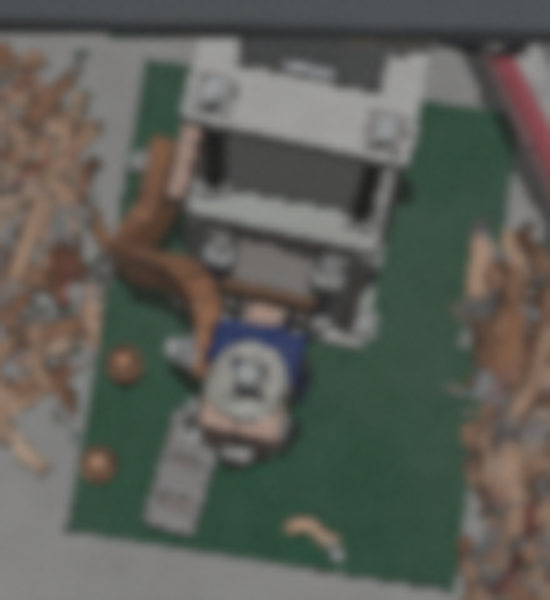

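```bash
python3 - <<'E'
from h import *
s=np.load('pics/scene0.npz');t=np.load('pics/top0.npz')
def crop(d,f,x0,y0,w,h,k):
    c=d['color'][y0:y0+h,x0:x0+w,::-1]; return cv2.resize(c,None,fx=k,fy=k,interpolation=cv2.INTER_NEAREST)
a=crop(s,'',308,206,40,40,10);b=crop(t,'',309,234,40,40,10)
cv2.imwrite('pics/zz.png',np.hstack([a,b]))
np.set_printoptions(linewidth=200)
print((s['range_z'][210:232,318:336]*1000).astype(int))
print((t['range_z'][244:266,320:340]*1000).astype(int))
E
```

```text
[[1109 1109 1109 1111 1107 1113 1112 1111 1111 1107 1109 1108 1110 1110 1114 1111 1109 1111]
 [1104 1106 1106 1110 1104 1106 1106 1111 1105 1104 1105 1107 1107 1106 1106 1107 1108 1112]
 [1105 1105 1107 1107 1105 1104 1103 1110 1106 1103 1105 1104 1103 1109 1108 1105 1105 1108]
 [1039 1040 1039 1037 1037 1035 1039 1039 1034 1038 1039 1043 1038 1039 1040 1038 1040 1036]
 [1037 1039 1034 1037 1035 1037 1034 1033 1036 1036 1032 1038 1039 1035 1034 1038 1036 1036]
 [1032 1032 1034 1033 1032 1032  819  819  816  817 1034 1032 1034 1035 1032 1034 1031 1034]
 [1031 1029 1035 1035 1033 1033  817  817  817  818  816 1026 1032 1031 1030 1032 1033 1030]
 [1031 1034 1030 1030 1027 1030  815  815  815  815  815 1034 1028 1032 1027 1032 1032 1033]
 [1032 1031 1032 1030 1031 1029  815  814  815  814  815 1026 1029 1030 1034 1033 1030 1032]
 [1028 1027 1031 1029 1032 1028  820  816  815  815  818 1029 1028 1028 1030 1030 1029 1030]
 [1030 1027 1031 1028 1029 1030  820  817  816  818  820 1028 1029 1030 1028 1028 1032 1030]
 [1031 1030 1029 1028 1031 1031  819  817  817  820  820  827 1029 1033 1027 
[... 2073 characters left out ...]
28 853 845 843 838 843 862 863 870]
 [999 996 842 840 843 840 853 844 841 837 836 830 855 844 842 840 841 863 875 880]
 [994 861 844 840 840 841 854 856 854 850 845 846 851 844 838 840 846 873 999 996]
 [869 861 851 841 839 839 846 845 845 846 844 844 841 840 838 848 849 997 997 994]
 [881 861 860 842 844 838 841 841 839 838 841 839 838 839 840 844 846 996 994 997]
 [997 861 859 860 842 844 838 840 840 840 839 839 840 840 843 846 858 994 993 994]
 [861 862 862 860   0 861   0 843 840 843 838 838 839 839 844 861 865 863 995 995]
 [858 858 863 860 859 859 860 847 842 843 841 857 863 861 859 859 881 861 866 863]
 [869 867 864 858 863 859 858 857 860 860 861 862 863 860 861 857 862 861 861 863]]
```

View pics/zz.png

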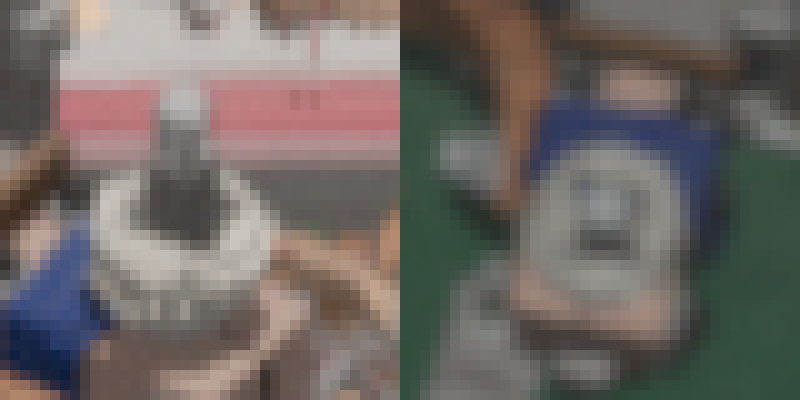

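The scene view shows the bright stud end at about (326, 217). The top view shows it at about (329.7, 254), inside the pale ring nut. The spare tips and gauge block are to the left of it, and a hood edge crosses above the rear part of the head.

```bash
python3 - <<'E'
from h import *
s=np.load('pics/scene0.npz');t=np.load('pics/top0.npz')
a=pt(s,326,216.8,.8155);b=pt(t,329.6,254,.817)
print('stud',a.round(4),b.round(4))
def ray(d,u,v):
    o=pt(d,u,v,0.);p=pt(d,u,v,1.);return o,(p-o)/np.linalg.norm(p-o)
o1,d1=ray(s,326,216.8);o2,d2=ray(t,329.6,254)
x=np.linalg.lstsq(np.c_[d1,-d2],o2-o1,rcond=None)[0]
print('tri',(o1+d1*x[0]).round(4),(o2+d2*x[1]).round(4))
# mat, green mask in top
hsv=cv2.cvtColor(t['color'],cv2.COLOR_RGB2HSV)
m=cv2.inRange(hsv,(60,80,20),(90,255,200)); m[:185]=0;m[310:]=0;m[:,:285]=0;m[:,:][:,390:]=0
P=np.array([pt(t,u,v) for v,u in np.argwhere(m)]);P=P[abs(P[:,2])<.012]
r=cv2.minAreaRect(P[:,:2].astype(np.float32));print(r,cv2.boxPoints(r).round(3))
# point clouds: overhead near stud, both views
for n,d in(('s',s),('t',t)):
    Q=[]
    for v in range(0,480,2):
        for u in range(0,640,2):
            if d['range_z'][v,u]>0:
                p=pt(d,u,v)
                if .25<p[0]<1 and abs(p[1]-.04)<.35 and p[2]>.2: Q.append(p)
    Q=np.array(Q);
    for x0 in np.arange(.3,1,.05):
        q=Q[(Q[:,0]>=x0)&(Q[:,0]<x0+.05)]
        if len(q): 
            print(n,x0.round(2),len(q),'z',q[:,2].min().round(3),q[:,2].max().round(3),'y',q[:,1].min().round(3),q[:,1].max().round(3))
E
```

```text
Still running in the background as job /tmp/bash_jobs.1000/e027ac6506ed (pid 567). You'll get a notice when it ends.
```

```bash
kill -- -$(cat /tmp/bash_jobs.1000/e027ac6506ed/pid); cat /tmp/bash_jobs.1000/e027ac6506ed/stdout
cat >> h.py <<'E'
def cloud(d):
    fx,fy,cx,cy,k=[float(d[a]) for a in('fx','fy','cx','cy','k1')]
    v,u=np.mgrid[0:480,0:640]
    s=cv2.undistortPoints(np.stack([u,v],-1).reshape(-1,1,2).astype(float),np.array([[fx,0,cx],[0,fy,cy],[0,0,1]]),np.array([k,0,0,0.]))[:,0]
    z=d['range_z'].reshape(-1).astype(float)
    c=np.c_[s[:,0]*z,-s[:,1]*z,-z,np.ones_like(z)]
    P=(c@np.linalg.inv(d['world_to_cam']).T)[:,:3]; P[z==0]=np.nan
    return P.reshape(480,640,3)
E
timeout 100 python3 - <<'E'
from h import *
s=dict(np.load('pics/scene0.npz'));t=dict(np.load('pics/top0.npz'))
a=pt(s,326,216.8,.8155);b=pt(t,329.6,254,.817)
print('stud',a.round(4),b.round(4))
def ray(d,u,v):
    o=pt(d,u,v,0.);p=pt(d,u,v,1.);return o,(p-o)/np.linalg.norm(p-o)
o1,d1=ray(s,326,216.8);o2,d2=ray(t,329.6,254)
x=np.linalg.lstsq(np.c_[d1,-d2],o2-o1,rcond=None)[0]
print('tri',(o1+d1*x[0]).round(4),(o2+d2*x[1]).round(4))
hsv=cv2.cvtColor(t['color'],cv2.COLOR_RGB2HSV)
m=cv2.inRange(hsv,(60,80,20),(90,255,200)); m[:185]=0;m[310:]=0;m[:,:285]=0;m[:,390:]=0
C=cloud(t);P=C[m>0];P=P[abs(P[:,2])<.012]
r=cv2.minAreaRect(P[:,:2].astype(np.float32));print(r,cv2.boxPoints(r).round(3))
for n,d in(('s',s),('t',t)):
    P=cloud(d).reshape(-1,3)
    Q=P[(P[:,0]>.25)&(P[:,0]<1)&(abs(P[:,1]-.04)<.35)&(P[:,2]>.2)]
    for x0 in np.arange(.3,1,.05):
        q=Q[(Q[:,0]>=x0)&(Q[:,0]<x0+.05)]
        if len(q): 
            print(n,x0.round(2),len(q),'z',q[:,2].min().round(3),q[:,2].max().round(3),'y',q[:,1].min().round(3),q[:,1].max().round(3))
E
```

```text
stud [0.5619 0.041  0.1836] [0.5639 0.0372 0.187 ]
tri [0.5637 0.0368 0.1799] [0.5649 0.0371 0.1801]
((0.6135457158088684, 0.015947461128234863), (0.1611378788948059, 0.2079704850912094), 82.85690307617188) [[ 0.5   -0.051]
 [ 0.707 -0.077]
 [ 0.727  0.083]
 [ 0.52   0.109]]
s 0.6 24692 z 0.2 0.506 y -0.166 0.39
s 0.65 13938 z 0.2 0.527 y -0.036 0.39
s 0.7 3489 z 0.202 0.526 y 0.01 0.367
s 0.75 1655 z 0.524 0.526 y 0.206 0.324
s 0.8 316 z 0.524 0.527 y 0.23 0.279
t 0.6 29206 z 0.2 0.508 y -0.31 0.39
t 0.65 31364 z 0.498 0.53 y -0.308 0.39
t 0.7 25131 z 0.524 0.53 y -0.302 0.39
t 0.75 24024 z 0.523 0.531 y -0.307 0.39
t 0.8 4886 z 0.524 0.53 y -0.309 0.39
```

```bash
cat > go.py <<'E'
import sys,numpy as np
from h import *
from scipy.spatial.transform import Rotation as R
def tgt(lean,yaw=0):
    s,c=np.sin(np.radians(lean)),np.cos(np.radians(lean))
    return R.from_euler('z',yaw,degrees=True)*R.from_matrix(np.array([[-c,0,s],[0,1,0],[-s,0,-c]]))
def show(p,lean,yaw=0):
    st=monitor.get_state();r=R.from_rotvec(st['tool_rot']);T=tgt(lean,yaw)
    print('t',st['time'].__round__(3),'pos',st['position'].round(4),'z',r.apply([0,0,1]).round(3),'y',r.apply([0,1,0]).round(3),'F',st['ft_force'].round(2),'w',round(st['grip_width'],3))
    print('turn',np.degrees((r.inv()*T).as_rotvec()).round(2),'shift now axes',r.inv().apply(np.array(p)-st['position']).round(4),'final axes',T.inv().apply(np.array(p)-st['position']).round(4))
if __name__=='__main__':
    a=[float(x) for x in sys.argv[1:]];show(a[:3],a[3],a[4] if len(a)>4 else 0)
E
python3 go.py .35 .5 .29 0
```

```text
t 0.1 pos [0.1881 0.6217 0.2216] z [-0.    -0.002 -1.   ] y [ 0.29   0.957 -0.002] F [-0.21  0.1  -0.27] w 1.003
turn [-1.000e-01 -1.000e-02 -1.683e+01] shift now axes [-0.1902 -0.0697 -0.0683] final axes [-0.1619 -0.1217 -0.0684]
```

```bash
python3 -m pendant '[[[0,0,-8.4],[0,0,-0.03],1],[[0,0,-8.4],[0,0,-0.04],1],[[0,0,0],[-0.04,-0.03,0],1],[[0,0,0],[-0.04,-0.03,0],1],[[0,0,0],[-0.04,-0.03,0],1],[[0,0,0],[-0.04,-0.03,0],1],[[0,0,0],[0,0,0],1]]'; python3 go.py .5 .25 .30 0
```

```text
time: 0.98
position: [0.3534, 0.4979, 0.2922]
tool_rot: [0.016, 3.139, -0.004]
ft_force: [0.1, 0.2, -0.4]
grip_width: 0.285
t 0.975 pos [0.3534 0.4979 0.2922] z [ 0.002 -0.002 -1.   ] y [ 0.01   1.    -0.002] F [ 0.07  0.2  -0.38] w 0.285
turn [-0.13  0.12 -0.57] shift now axes [-0.149  -0.2464 -0.0069] final axes [-0.1466 -0.2479 -0.0078]
```

```bash
python3 -m pendant '[[[0,0,0],[-0.025,-0.04,0],1],[[0,0,0],[-0.025,-0.04,0],1],[[0,0,0],[-0.025,-0.04,0],1],[[0,0,0],[-0.025,-0.04,0],1],[[0,0,0],[-0.025,-0.04,0],1],[[0,0,0],[-0.025,-0.04,0],1],[[0,0,0],[0,0,0],1]]'; python3 go.py .5 .25 .30 27
```

```text
time: 1.85
position: [0.5, 0.258, 0.2924]
tool_rot: [0.012, 3.141, -0.002]
ft_force: [-0.2, 0.5, -0.7]
grip_width: 0.008
t 1.85 pos [0.5    0.258  0.2924] z [ 0.001 -0.002 -1.   ] y [ 0.008  1.    -0.002] F [-0.19  0.49 -0.74] w 0.008
turn [ -0.19 -26.96  -0.41] shift now axes [-0.0001 -0.008  -0.0076] final axes [-0.0034 -0.008  -0.0067]
```

```bash
python3 -m pendant '[[[0,-9,0],[0,0,0],1],[[0,-9,0],[0,0,0],1],[[0,-9,0],[0,0,0],1],[[0,0,0],[0,0,0],1]]'; python3 go.py .55 .038 .25 27
```

```text
time: 2.35
position: [0.4937, 0.2639, 0.2904]
tool_rot: [-0.009, 2.674, -0.0]
ft_force: [-0.1, 0.2, 1.0]
grip_width: 0.006
t 2.35 pos [0.4937 0.2639 0.2904] z [ 0.451  0.001 -0.892] y [-0.006  1.    -0.002] F [-0.07  0.24  0.98] w 0.006
turn [ 0.07 -0.19  0.37] shift now axes [-0.0305 -0.2261  0.0612] final axes [-0.0318 -0.2259  0.0616]
```

```bash
python3 -m pendant '[[[0,0,0],[0,-0.045,0],1],[[0,0,0],[0,-0.045,0],1],[[0,0,0],[0,-0.045,0],1],[[0,0,0],[0,-0.045,0],1],[[0,0,0],[0,-0.045,0],1],[[0,0,0],[0,0,0],1]]'; python3 go.py .55 .038 .25 27
python3 - <<'E'
from h import *
d=save('scene','s1');e=save('top','t1')
a=d['color'][140:320,200:440,::-1];b=e['color'][180:340,240:440,::-1]
cv2.imwrite('pics/v1.png',np.vstack([cv2.resize(a,(640,480))]));cv2.imwrite('pics/v2.png',cv2.resize(b,(600,480)))
E
```

```text
time: 3.1
position: [0.5238, 0.0636, 0.2908]
tool_rot: [0.015, 2.692, -0.009]
ft_force: [0.2, 0.6, -0.8]
grip_width: 0.004
t 3.1 pos [0.5238 0.0636 0.2908] z [ 0.434 -0.009 -0.901] y [ 0.012  1.    -0.004] F [ 0.15  0.61 -0.79] w 0.004
turn [-0.51 -1.25 -0.53] shift now axes [-0.0062 -0.0251  0.0483] final axes [-0.0049 -0.0256  0.0482]
```

View pics/v1.png

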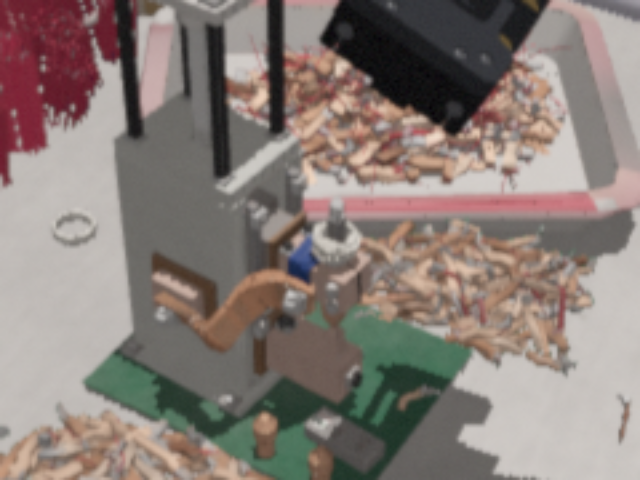

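View pics/v2.png

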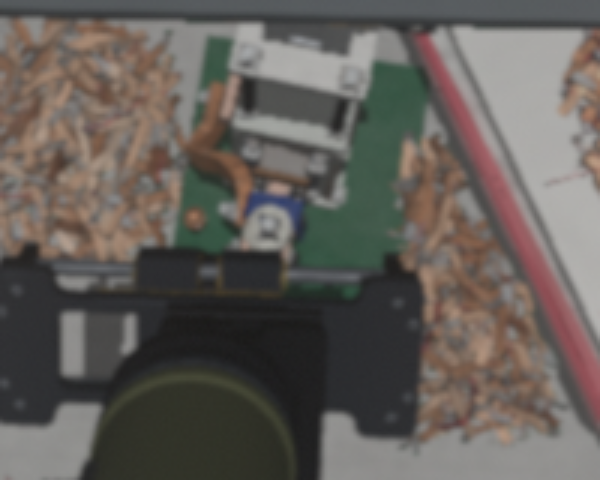

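```bash
python3 - <<'E'
from h import *
d=dict(np.load('pics/s1.npz'));e=dict(np.load('pics/t1.npz'))
p=monitor.get_state()['position'];print(p)
for n,q,o,k in(('s',d,(200,140),640/240),('t',e,(240,180),3)):
    u=proj(q,p);print(n,u,((u[0]-o[0])*k,(u[1]-o[1])*k), 'range',q['range_z'][int(u[1]),int(u[0])],-(q['world_to_cam']@np.r_[p,1])[2])
C=cloud(e)
for v in range(262,284,2): print(v,C[v,[293,300,305,311,318,326]].round(3).tolist())
E
```

```text
[0.5229643  0.068271   0.29056249]
s (np.float64(345.2794401506308), np.float64(175.06621165746327)) (np.float64(387.4118404016822), np.float64(93.50989775323538)) range 0.7115351 0.7146156254424321
t (np.float64(309.96913853571573), np.float64(269.990235988448)) (np.float64(209.9074156071472), np.float64(269.97070796534393)) range 0.61610895 0.708920923265816
262 [[0.524, 0.089, 0.379], [0.524, 0.079, 0.377], [0.524, 0.073, 0.377], [0.571, 0.076, 0.008], [0.555, 0.058, 0.14], [0.552, 0.043, 0.163]]
264 [[0.52, 0.088, 0.385], [0.521, 0.079, 0.382], [0.521, 0.072, 0.382], [0.532, 0.067, 0.296], [0.522, 0.055, 0.379], [0.522, 0.044, 0.381]]
266 [[0.517, 0.088, 0.391], [0.517, 0.078, 0.392], [0.517, 0.072, 0.392], [0.527, 0.066, 0.306], [0.518, 0.055, 0.388], [0.518, 0.044, 0.387]]
268 [[0.514, 0.088, 0.392], [0.515, 0.079, 0.39], [0.514, 0.072, 0.393], [0.516, 0.064, 0.383], [0.515, 0.054, 0.393], [0.515, 0.044, 0.391]]
270 [[0.512, 0.088, 0.39], [0.512, 0.078, 0.39], [0.512, 0.072, 0.391], [0.513, 0.064, 0.383], [0.512, 0.054, 0.392], [0.513, 0.044, 0.39]]
272 [[0.509, 0.088, 0.388], [0.509, 0.078, 0.389], [0.509, 0.072, 0.39], [0.51, 0.064, 0.381], [0.51, 0.054, 0.389], [0.51, 0.044, 0.39]]
274 [[0.506, 0.088, 0.388], [0.507, 0.078, 0.388], [0.507, 0.072, 0.389], [0.512, 0.065, 0.337], [0.507, 0.054, 0.387], [0.507, 0.044, 0.388]]
276 [[0.504, 0.088, 0.387], [0.504, 0.078, 0.387], [0.504, 0.072, 0.387], [0.509, 0.065, 0.34], [0.505, 0.054, 0.386], [0.505, 0.043, 0.387]]
278 [[0.5, 0.087, 0.398], [0.5, 0.078, 0.4], [0.501, 0.071, 0.398], [0.501, 0.063, 0.397], [0.501, 0.054, 0.393], [0.502, 0.043, 0.39]]
280 [[0.497, 0.086, 0.404], [0.497, 0.077, 0.404], [0.497, 0.071, 0.404], [0.498, 0.063, 0.403], [0.498, 0.054, 0.402], [0.498, 0.043, 0.401]]
282 [[0.495, 0.086, 0.403], [0.494, 0.077, 0.409], [0.494, 0.07, 0.408], [0.495, 0.063, 0.407], [0.495, 0.054, 0.405], [0.495, 0.043, 0.406]]
```

```bash
python3 go.py .569 .038 .22 27
```

```text
t 3.2 pos [0.523  0.0683 0.2906] z [ 0.435 -0.006 -0.901] y [ 0.005  1.    -0.004] F [-2.33  1.06  0.35] w 0.005
turn [-0.32 -1.23 -0.17] shift now axes [-0.0109 -0.0298  0.0837] final axes [-0.009  -0.0303  0.0838]
```

```bash
python3 -m pendant '[[[0,0,0],[-0.006,-0.015,0.005],1],[[0,-1.2,0],[-0.005,-0.015,0.02],1],[[0,0,0],[0,0,0.02],1],[[0,0,0],[0,0,0.02],1],[[0,0,0],[0,0,0.019],1],[[0,0,0],[0,0,0],1],[[0,0,0],[0,0,0],1]]'; python3 go.py .569 .038 .195 27
python3 - <<'E'
from h import *
d=save('scene','s2');e=save('top','t2')
a=d['color'][180:300,250:410,::-1];b=e['color'][200:320,260:420,::-1]
cv2.imwrite('pics/v3.png',cv2.resize(a,(640,480)));cv2.imwrite('pics/v4.png',cv2.resize(b,(640,480)))
E
```

```text
time: 4.08
position: [0.5698, 0.0394, 0.2205]
tool_rot: [-0.0, 2.67, -0.007]
ft_force: [0.2, 0.0, 0.6]
grip_width: 0.001
t 4.075 pos [0.5698 0.0394 0.2205] z [ 0.455 -0.005 -0.891] y [ 0.001  1.    -0.005] F [0.19 0.01 0.65] w 0.001
turn [-0.3   0.04  0.08] shift now axes [ 0.0123 -0.0013  0.0224] final axes [ 0.0123 -0.0014  0.0224]
```

View pics/v3.png

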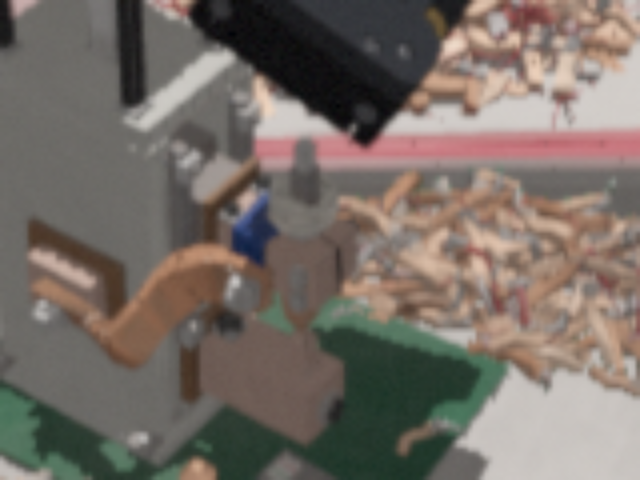

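View pics/v4.png

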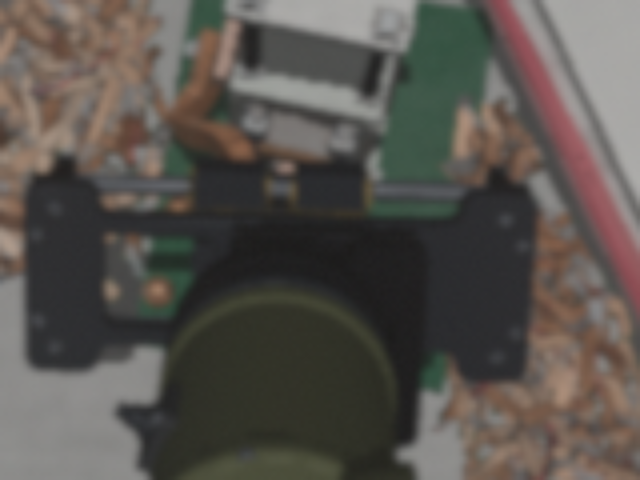

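```bash
python3 -m pendant '[[[0,0,0],[0.004,-0.001,0.008],1],[[0,0,0],[0.004,0,0.008],1],[[0,0,0],[0,0,0],1]]'; python3 go.py .569 .038 .195 27;  python3 -m pendant '[[[0,0,0],[0.0009,0,0.0018],1],[[0,0,0],[0.0009,0,0.0018],1],[[0,0,0],[0,0,0],1]]'; python3 go.py .569 .038 .185 27
```

```text
time: 4.55
position: [0.5686, 0.0366, 0.2002]
tool_rot: [0.003, 2.673, -0.009]
ft_force: [0.1, -0.6, -0.4]
grip_width: 0.008
t 4.55 pos [0.5686 0.0366 0.2002] z [ 0.452 -0.007 -0.892] y [ 0.004  1.    -0.006] F [ 0.14 -0.6  -0.44] w 0.008
turn [-0.4  -0.13 -0.02] shift now axes [0.002  0.0015 0.0048] final axes [0.002  0.0014 0.0048]
time: 4.92
position: [0.5695, 0.0368, 0.1976]
tool_rot: [0.003, 2.67, -0.009]
ft_force: [-0.6, -0.3, -0.1]
grip_width: 0.007
t 4.925 pos [0.5695 0.0368 0.1976] z [ 0.454 -0.007 -0.891] y [ 0.003  1.    -0.006] F [-0.58 -0.26 -0.14] w 0.007
turn [-0.38 -0.   -0.02] shift now axes [0.0062 0.0013 0.011 ] final axes [0.0062 0.0012 0.011 ]
```

```bash
for i in 1 2; do python3 -m pendant '[[[0,0,0],[0.0007,0.0003,0.0009],1],[[0,0,0],[0.0005,0,0.0009],1],[[0,0,0],[0,0,0],1]]'; done
```

```text
time: 5.3
position: [0.5692, 0.0371, 0.1955]
tool_rot: [0.003, 2.67, -0.009]
ft_force: [0.3, -0.2, -0.3]
grip_width: 0.009
time: 5.68
position: [0.569, 0.0373, 0.1932]
tool_rot: [0.003, 2.671, -0.009]
ft_force: [-0.6, -1.6, 0.1]
grip_width: 0.008
```

```bash
for i in 1 2; do python3 -m pendant '[[[0,0,0],[0.0005,0,0.0009],1],[[0,0,0],[0.0005,0,0.0009],1],[[0,0,0],[0,0,0],1]]'; done
```

```text
time: 6.05
position: [0.5689, 0.0374, 0.1912]
tool_rot: [0.002, 2.67, -0.009]
ft_force: [0.5, 0.2, -0.2]
grip_width: 0.004
time: 6.42
position: [0.5692, 0.0374, 0.1898]
tool_rot: [0.002, 2.669, -0.009]
ft_force: [-0.6, 0.1, 1.6]
grip_width: 0.008
```

```bash
for i in 1 2; do python3 -m pendant '[[[0,0,0],[0.0005,0,0.0009],1],[[0,0,0],[0.0005,0,0.0009],1],[[0,0,0],[0,0,0],1]]'; done
```

```text
time: 6.8
position: [0.5691, 0.0374, 0.1874]
tool_rot: [0.003, 2.67, -0.009]
ft_force: [-0.5, -0.7, 2.4]
grip_width: 0.007
time: 7.18
position: [0.5689, 0.0374, 0.1852]
tool_rot: [0.002, 2.67, -0.009]
ft_force: [1.3, 0.5, 2.5]
grip_width: 0.003
```

```bash
python3 -m pendant '[[[0,0,0],[0.0005,0,0.0009],1],[[0,0,0],[0.0005,0,0.0009],1],[[0,0,0],[0,0,0],1]]'; python3 - <<'E'
from h import *
d=save('scene','s3');a=d['color'][195:285,270:390,::-1]
cv2.imwrite('pics/v5.png',cv2.resize(a,(800,600),interpolation=cv2.INTER_CUBIC))
print(monitor.get_state()['ft_force'])
E
```

```text
time: 7.55
position: [0.5688, 0.0374, 0.1831]
tool_rot: [0.002, 2.67, -0.009]
ft_force: [0.6, -0.5, 2.2]
grip_width: 0.003
[ 0.81337342 -0.49821938  3.1331906 ]
```

View pics/v5.png

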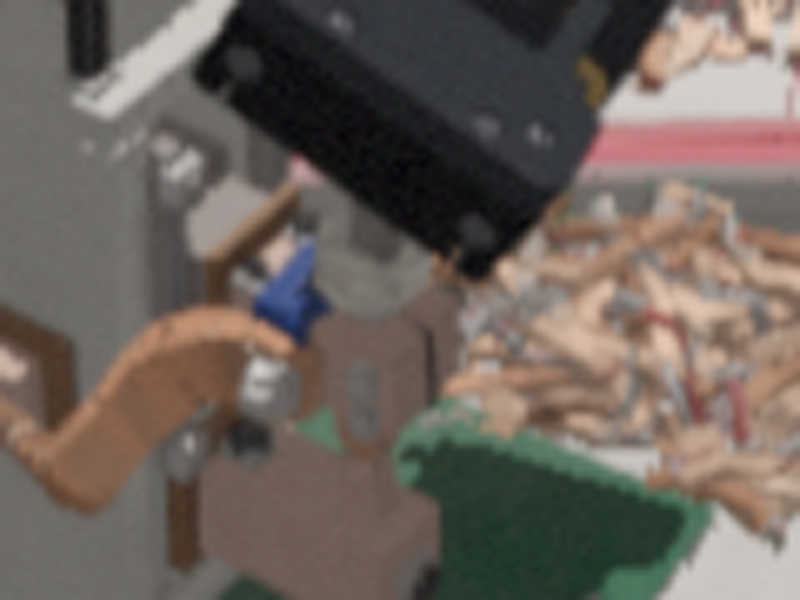

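The stud's upper end is now hidden by the hand. The upper holder, about (365, 370), has visibly come down toward the lower one. I'll carry on in small steps.

```bash
python3 -m pendant '[[[0,0,0],[0.0005,0,0.0009],1],[[0,0,0],[0,0,0],1]]';python3 -m pendant '[[[0,0,0],[0.0005,0,0.0009],1],[[0,0,0],[0,0,0],1]]'
```

```text
time: 7.85
position: [0.5688, 0.0373, 0.1821]
tool_rot: [0.002, 2.67, -0.009]
ft_force: [1.6, -1.0, 2.9]
grip_width: 0.007
time: 8.1
position: [0.5687, 0.0373, 0.1811]
tool_rot: [0.003, 2.67, -0.009]
ft_force: [1.9, -0.4, 2.3]
grip_width: 0.006
```

```bash
python3 -m pendant '[[[0,0,0],[0.0005,0,0.0009],1],[[0,0,0],[0,0,0],1]]';python3 -m pendant '[[[0,0,0],[0,0,0],1]]'
```

```text
time: 8.35
position: [0.5689, 0.0374, 0.1806]
tool_rot: [0.002, 2.669, -0.009]
ft_force: [0.1, 0.2, 5.8]
grip_width: 0.006
time: 8.48
position: [0.5689, 0.0374, 0.1806]
tool_rot: [0.002, 2.669, -0.009]
ft_force: [0.0, 1.0, 4.9]
grip_width: 0.008
```

```bash
python3 -m pendant '[[[0,0,0],[0.0003,0,0.0006],1],[[0,0,0],[0,0,0],1]]';python3 -m pendant '[[[0,0,0],[0,0,0],1]]'; python3 - <<'E'
from h import *
d=save('scene','s4');a=d['color'][195:285,270:390,::-1]
cv2.imwrite('pics/v6.png',cv2.resize(a,(800,600),interpolation=cv2.INTER_CUBIC))
E
```

```text
time: 8.72
position: [0.5691, 0.0374, 0.1804]
tool_rot: [0.003, 2.669, -0.009]
ft_force: [-0.7, 0.0, 7.2]
grip_width: 0.003
time: 8.85
position: [0.5691, 0.0374, 0.1804]
tool_rot: [0.002, 2.669, -0.009]
ft_force: [-0.5, -0.2, 7.6]
grip_width: 0.006
```

View pics/v6.png

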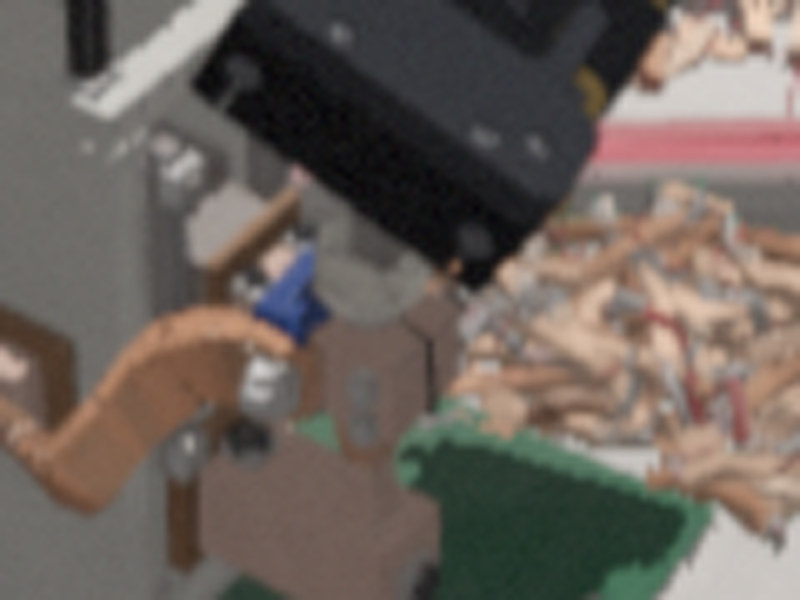

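At 7.6 N the hand no longer moves down, after about 9 mm of travel, so the ram is on its stop. Now I'll retract.

```bash
python3 -m pendant '[[[0,0,0],[-0.001,0,-0.002],1],[[0,0,0],[-0.002,0,-0.004],1],[[0,0,0],[-0.005,0,-0.01],1],[[0,0,0],[-0.01,0,-0.02],1],[[0,0,0],[0,0,-0.04],1],[[0,0,0],[0,0,-0.04],1],[[0,0,0],[0,0.04,-0.02],1],[[0,0,0],[0,0,0],1]]'; python3 go.py .5 .25 .3 27
```

```text
time: 9.9
position: [0.5276, 0.0826, 0.3101]
tool_rot: [-0.004, 2.671, -0.007]
ft_force: [-0.5, -0.2, -0.0]
grip_width: 0.004
t 9.9 pos [0.5276 0.0826 0.3101] z [ 0.453 -0.005 -0.891] y [-0.001  1.    -0.006] F [-0.46 -0.15 -0.02] w 0.004
turn [-0.26 -0.04  0.23] shift now axes [ 0.0285  0.1675 -0.0043] final axes [ 0.0292  0.1674 -0.0035]
```

```bash
python3 -m pendant '[[[0,0,0],[0,0.04,0],1],[[0,0,0],[0.01,0.04,0],1],[[0,0,0],[0.01,0.04,0],1],[[0,0,0],[0,0.04,0],1],[[0,0,0],[0,0,0],1]]'; python3 - <<'E'
from h import *
d=save('scene','s5');e=save('top','t5');s=dict(np.load('pics/scene0.npz'));t=dict(np.load('pics/top0.npz'))
f=lambda q:cv2.resize(q['color'][205:325,270:360,::-1],(400,533),interpolation=cv2.INTER_CUBIC)
cv2.imwrite('pics/v7.png',np.hstack([f(s),f(d)]))
g=lambda q:cv2.resize(q['color'][190:310,285:385,::-1],(400,480),interpolation=cv2.INTER_CUBIC)
cv2.imwrite('pics/v8.png',np.hstack([g(t),g(e)]))
np.set_printoptions(linewidth=200)
print((d['range_z'][215:228,320:333]*1000).astype(int))
E0=cloud(t);E1=cloud(e)
for C in(E0,E1):
    r=C[240:268,318:342].reshape(-1,3);r=r[(abs(r[:,0]-.564)<.004)&(abs(r[:,1]-.0375)<.004)]
    print('stud z',np.sort(r[:,2])[-8:].round(4))
E
```

```text
time: 10.52
position: [0.5091, 0.242, 0.2973]
tool_rot: [-0.004, 2.675, -0.009]
ft_force: [-0.4, -0.0, -0.3]
grip_width: 0.004
[[501 502 502 501 502 501 504 503 506 505 506 506 502]
 [499 499 502 499 503 503 503 505 504 505 506 507 507]
 [499 500 500 499 502 502 503 502   0 504 505 505 504]
 [499 498 499 500 502 500 503 501 503 505 505 503   0]
 [498 498 499 500 499 500 500 500 501 502 503 503 505]
 [497 498 498 499 499 499 501 501 502 501 501 502 504]
 [496 497 497 499 499 498 500 498 499 502 502 504 504]
 [495 496 495 496 498 498 497 499 499 500 500 501 502]
 [496 494 495 495 497 497 498 498 498 499 500 499 500]
 [494 495 495 496 495 497 496 499 500 500 498 500 499]
 [498 495 495 495 495 495 496 498 496 497 499 499 500]
 [497 496 496 497 496 495 494 495 497 497 497 499 499]
 [497   0 498 496 497 496 496 495 497 498 497 500 499]]
stud z [0.1863 0.1867 0.1869 0.187  0.1873 0.1875 0.1876 0.1883]
stud z [0.1766 0.1767 0.1771 0.1773 0.1778 0.1778 0.1786 0.1786]
```

View pics/v7.png

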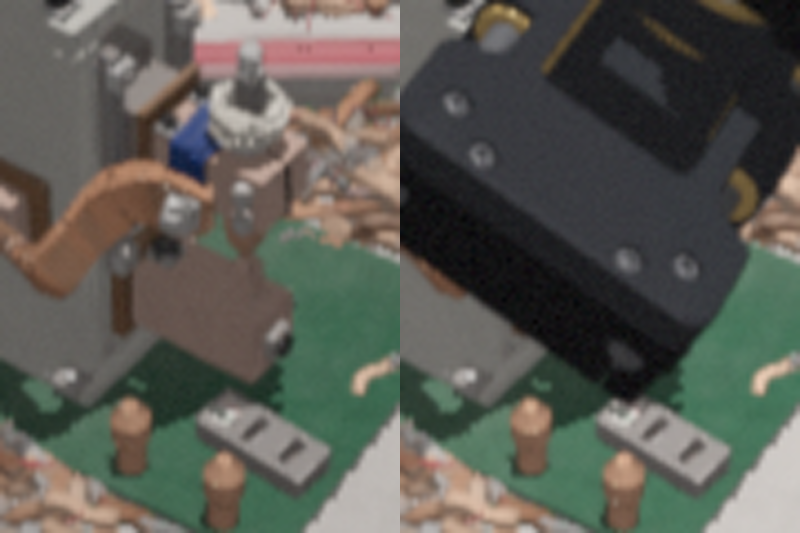

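View pics/v8.png

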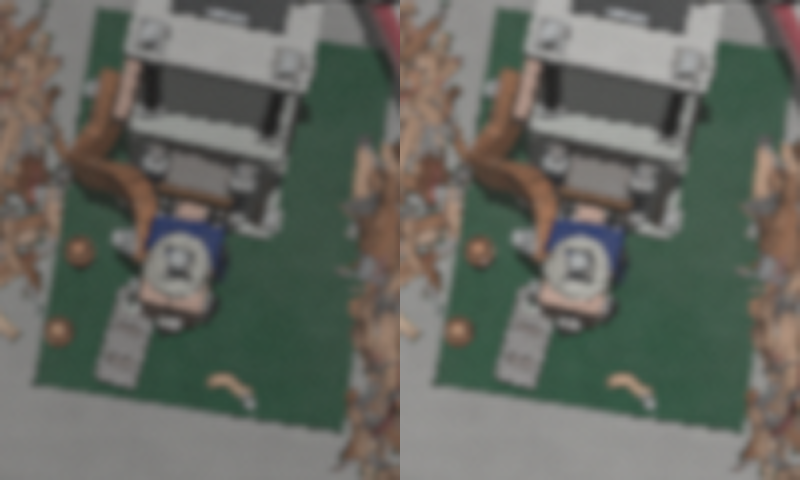

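```bash
python3 -c "
from bench import order
print(order.close_job())"
```

```text
the job is handed in; nothing more can be done
None
```

I pressed the ram straight down with the shut fingertips until the electrodes met, then took the hand away and handed the job in at about 10.6 s.

- **Push:** contact began at a tool height of about 0.190 m. The ram slid at about 2–3 N and stopped at 0.1804 m. The last commanded 0.7 mm or so moved the hand only 0.2 mm and raised the force to 7.6 N, so I took that as the hard stop.
- **Travel:** the top camera shows the shank top dropped from about 0.187 m to 0.177 m and stayed there with the hand away. That is roughly 9.5 mm and fits a closed ram.
- **Other items:** the spare tips, gauge block and terminal look unmoved between the first and last top views. I compared these by eye only.
- **Hand clear:** the gripper ended about 0.2 m to the left of the head, and the wrist force read about zero.

**Checks that failed or disagreed:**
- The last scene picture was blocked by the hand, so I never saw the electrode faces touching. That they met rests on the force rise, the stopped motion and the measured drop.
- The two cameras disagreed by 2–4 mm on the shank's position at the start. I found the contact height by force instead.

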